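Dock a sown tray in the guide lane

ROBOT

A 6-joint arm with a two-finger parallel gripper is mounted at the origin on a cart in front of the work surface, level with it; the furniture and walls round the work are solid. World frame = base frame: x ahead of the robot, y to its left, z up, the work surface at z = 0. Lengths are in m, angles in degrees, forces in N, time in s.
With the tool pointing down it reaches from about 0.3 to 0.75 m from the base axis. Payload 8.5 kg.
Tool frame: the origin (TCP) lies at the very end of the fingers, on their centre line; the grasp point (between the pads) lies 19 mm behind it; z points along the fingers, y is the direction in which the jaws open and shut (so a half turn about z gives the same grasp; the last joint's range is limited). The gripper opens to 85 mm and grips with 20 to 120 N. Pads are 22 mm wide; open, the fingers measure 114 mm over their backs; the gripper's body (76 mm by 85 mm) begins 54 mm behind the grasp point. The pads swing forward as they close: fully open they stand 13 mm farther back than shut.
Start: joints at [-82.409, 21.807, 74.336, -0, 83.858, -12.336], TCP at [0.187, -0.517, 0.231] pointing down, gripper open.
Joint ranges: [-178.18, 178.18], [-50.72, 133.34], [12.68, 142.11], [-81.47, 261.47], [9.98, 163.14], [-165.26, 165.26]. Speed limits (degrees/s): [136.94, 136.94, 180, 180, 180, 180].

INTERFACE

Orientations are given as a 3x3 rotation matrix whose columns are the frame's x, y, z axes.
In Python, from rig import status, vision, env gives the robot as it stands.
- The arm moves only by the tool send_rows, never from a script. Its argument "targets" is a list of rows, each a list of 7 numbers: the shift along the tool's x, y, z in units of 50 mm (1.0 is 50 mm), then the turn, a rotation vector about the tool's x, y, z in units of 8 degrees (1.0 is 8 degrees), then the finger opening in mm, from 0 to 85.4. A call has 1 to 5 rows; each row is the pose to reach, as a shift and turn from the pose commanded when the call began, along the tool's axes at that moment; what a row does not reach only later rows make up. A row lasts 1/8 s, in which the tool goes at most 62.5 mm and 10.7 degrees, less where a joint would pass 70% of its speed; a pose out of reach is approached as far as the arm can. A call with a gripper value outside its range is refused whole. The fingers move at their own pace and stop on an object; "grip_force" is the grip in N (left out, the last holds). Time passes only in rows, so rows that repeat a pose let the fingers close. It gives the time, the measured TCP pose, the force and the opening at its end, in the units of the state.
- status.observe(): the state, without advancing time (a new reading comes with each control period).
- vision.get_image(name): name is "scene" or "top" or "wrist"; returns (picture, depth): 400x640x3 uint8, red, green, blue; 400x640 float32, m along the optical axis (not along the pixel's ray), 0 where there is no reading.
- vision.camera_model(name): a dict with "camera_matrix" (3x3 intrinsics, pixels), "view" (4x4, takes a point from world to camera coordinates); the wrist camera has in their place "T_tool_cam" (4x4, takes a point from camera to tool coordinates, whose origin is the TCP and whose axes are the flange's). Camera axes: x right, y down, z forward; pixel columns grow to the right and rows downward; lengths in m; the calibration is good to about 2 mm. A picture is of the moment at which its call begins: read the wrist's pose just before it. camera_model takes no time and is no camera call.
- env.close_job(): hands the job in, once; it reports no verdict.
Trained networks look in the newest picture that a camera, given by its name, has taken for a name from the list of things; names that differ only in an ending like _2 or _b are one class to them, and where a whole thing is asked for, a point or a joint stands for the part that bears it (a point fixed in the world has none). Each returns a list of dicts, best first, with "p" (0 to 1); they miss things now and then, are a little off and sometimes report something else, mostly with a low value. They report only what shows in the picture. A call takes as long as a camera call. They do not tell look-alikes from the thing itself.
- vision.masks_of(camera, label): "pixels" (400x640 bool, what is visible of it) and "extent" ([left, top, right, bottom] in pixels, round what is visible of it).
The state is a dict: "time_s": time; "q": joint angles; "qvel": joint speeds; "joint_efforts": joint torques, N m; "position": TCP position; "tool_rot": TCP orientation; "ft_force": force on the tool from outside, world axes, zero at the start; "wrist_torque": the same for the moment, N m; "grip_width": finger opening in m.
Only numpy, scipy, OpenCV 4.12 (cv2) and the standard library are available. Lean on these libraries where they do the work, as an engineer would, in place of code of your own. Each camera call takes 0.05 s, during which the arm holds its last target.

TASK

The green module tray has just been sown: push it with the fingertips into the lane between the two aluminium guide rails and right up to the rubber-faced stop at its far end, then let go and move clear. Neither the tray nor the robot may touch either rail; slide the tray steadily along the bench without flicking, gripping, tipping or lifting it, and leave the tape roll, the blue cap and the brush where they are.

Things in the scene. Friction and masses are not known exactly. Their poses are not given: they have to be found in the camera images.
- tray: green box-shaped module tray with 12 soil-filled cells, solid, flat top: 130 mm long (x), 110 wide (y), 55 high, upright sides, 0.25 to 0.5 kg, loose. Origin: centre of its underside, z up. Starts outside the lane, origin 115 to 145 mm before the mouth, up to 30 mm off the lane's centre line, its +x pointing into the lane within 0.25 rad.
- lane: fixed aluminium docking lane with no floor plate. Origin: centre of its open mouth at bench height; +x runs along the centre line into the lane (roughly world -y), +y away from the robot, z up. Clear width 134 mm (12 mm spare each side of the tray). A 30 mm high stop closes it: rubber face at x = 190 mm, so the tray's origin is at x = 125 mm when home.
- rail_far: guide rail on the side away from the robot: upright strip from x = 0 to 193 mm of the lane, 6 mm thick, 22 mm high, inner face at y = +67 mm, with a 3 mm thick foot reaching outwards to y = +95 mm. Its origin and axes are the lane's.
- rail_near: the same rail mirrored, on the robot's side: inner face at y = -67 mm. Its origin and axes are the lane's.
- tape: roll of grey tape lying flat, 100 mm across, 48 mm high, beyond the far rail; origin under its centre. Leave alone.
- blue_cap: round blue plastic cap, 68 mm across, 22 mm high, beyond the far rail; origin under its centre. Leave alone.
- brush: wooden brush lying bristles down on the robot's side of the lane, 152 mm (its y) by 62 mm by 46 mm high; origin under its centre. Leave alone.
Not all that is in view belongs to the job. There is more than one size of the tray; the one meant has the size given above.

How it is judged:
By the outcome, as a careful person would: the job done as asked, in the order asked, and still so for the second after the job is handed in, with the robot touching nothing.
It also fails if it takes over 59 s, if anything falls off the work surface, if the arm or the gripper's body presses on something with over 40 N, if the wrist force passes 120 N, or if a joint passes its speed limit or range.

## Working session

There is one attempt and no reset: what is moved stays moved. The work goes in short steps, Python scripts to look and compute and a tool call to move; the robot and the scene stay as the last step left them, time stands still between calls to the robot, and variables do not carry over. Pictures are saved under pics/ and viewed, and the job is handed in when it is done.

Besides the shell and the picture viewer there is one more tool, called after "Request:" as name([rows], argument=value, ...), one row to a line, values as JSON. send_rows: Moves the arm, as the interface text tells. Its arguments: {"type":"object","properties":{"targets":{"type":"array","items":{"type":"array","items":{"type":"number"}}},"grip_force":{"type":"number"}},"required":["targets"]}

```bash
ls; mkdir -p pics; python3 - <<'E'
from rig import status, vision, env
import cv2, numpy as np
s=status.observe(); print({k:(np.round(v,3).tolist() if not np.isscalar(v) else v) for k,v in s.items()})
for n in ["scene","top"]:
    im,d=vision.get_image(n); cv2.imwrite(f"pics/{n}0.png",im[:,:,::-1]); np.savez(f"{n}0.npz",im=im,d=d)
    m=vision.camera_model(n); print(n,np.round(m["camera_matrix"],1).tolist(),np.round(m["view"],3).tolist())
    for l in ["tray","lane","rail_far","rail_near","tape","blue_cap","brush"]:
        r=vision.masks_of(n,l); print(l,[(round(x["p"],2),x["extent"]) for x in r])
        for i,x in enumerate(r): np.save(f"m_{n}_{l}_{i}.npy",x["pixels"])
E
```

```text
pics
{'time_s': 0.0, 'q': [-82.408, 21.842, 74.385, 0.001, 83.857, -12.334], 'qvel': [-0.008, -0.053, -0.001, -0.049, 0.119, -0.002], 'joint_efforts': [0.002, -44.845, -23.127, -0.0, 0.005, 0.0], 'position': [0.187, -0.517, 0.231], 'tool_rot': [[0.94, 0.341, -0.0], [0.341, -0.94, 0.001], [0.0, -0.001, -1.0]], 'ft_force': [-0.306, -0.11, 0.412], 'wrist_torque': [0.013, -0.024, -0.004], 'grip_width': 0.08550232693200258}
scene [[400.7, 0.0, 325.5], [0.0, 400.7, 198.3], [0.0, 0.0, 1.0]] [[-0.996, 0.086, -0.007, 0.582], [0.08, 0.892, -0.444, -0.037], [-0.032, -0.443, -0.896, 1.023], [0.0, 0.0, 0.0, 1.0]]
tray [(0.79, [307.3, 218.9, 361.7, 282.4]), (0.56, [382.0, 238.2, 502.0, 356.6])]
lane [(0.73, [297.6, 121.9, 373.5, 205.3])]
rail_far [(0.85, [297.7, 137.8, 318.8, 192.8])]
rail_near [(0.79, [359.2, 138.8, 378.9, 207.4])]
tape [(0.82, [249.6, 155.5, 293.1, 199.3])]
blue_cap [(0.65, [271.4, 130.2, 296.9, 150.2]), (0.32, [360.4, 134.8, 381.2, 206.1]), (0.26, [310.3, 219.6, 362.7, 280.2])]
brush [(0.66, [384.1, 158.1, 408.4, 216.9])]
top [[374.5, 0.0, 318.8], [0.0, 374.5, 202.1], [0.0, 0.0, 1.0]] [[0.019, -1.0, -0.009, 0.006], [-0.995, -0.018, -0.098, 0.558], [0.098, 0.011, -0.995, 1.064], [0.0, 0.0, 0.0, 1.0]]
tray [(0.81, [249.8, 174.5, 302.1, 217.9]), (0.62, [187.8, 227.9, 268.8, 316.4]), (0.24, [332.4, 175.7, 396.5, 195.1])]
lane [(0.8, [319.8, 173.8, 407.6, 247.7])]
rail_far [(0.94, [334.8, 176.6, 396.0, 195.4])]
rail_near [(0.85, [323.4, 226.7, 383.4, 249.5])]
tape [(0.91, [332.5, 135.7, 366.3, 169.8]), (0.55, [334.8, 173.0, 394.9, 195.6])]
blue_cap [(0.6, [375.7, 152.4, 402.5, 175.2])]
brush [(0.78, [300.7, 247.8, 355.8, 268.8])]
```

View pics/scene0.png

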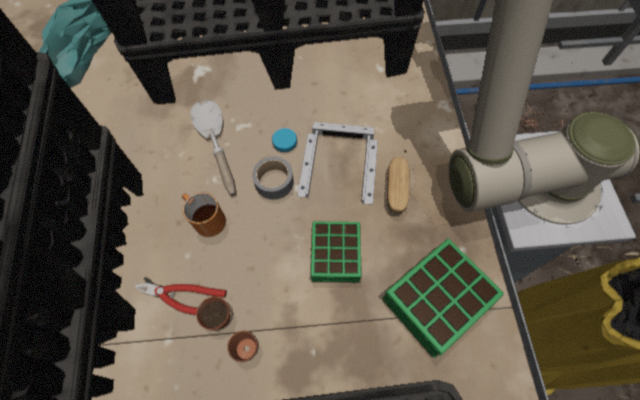

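View pics/top0.png

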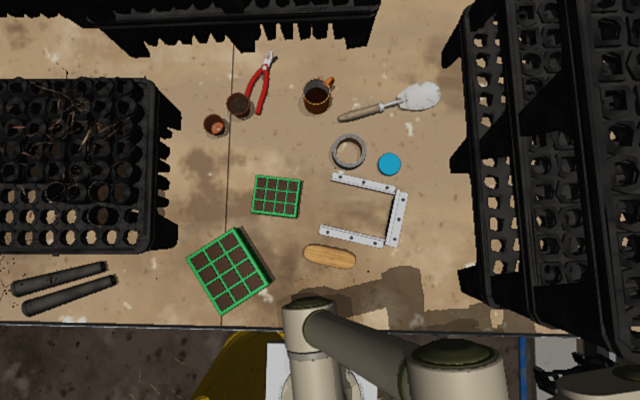

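The pictures show two green trays. The small one is at scene (337,250) / top (276,196), in front of the lane at top (365,210). The big one is at scene (443,297) / top (229,271). I'll measure their sizes and the lane pose next.

```bash
cat > h.py <<'E'
import numpy as np, cv2
from rig import status, vision, env
def cloud(n,d,m=None,T=None):
    c=vision.camera_model(n) if m is None else m
    K=c["camera_matrix"]; V=np.array(c["view"]) if T is None else np.linalg.inv(T)
    v,u=np.mgrid[0:400,0:640]
    P=np.stack([(u-K[0][2])/K[0][0]*d,(v-K[1][2])/K[1][1]*d,d],-1)
    return (P-V[:3,3])@V[:3,:3]
def rect(xy):
    (c,s,a)=cv2.minAreaRect(np.float32(xy*1000)); return np.round(c,1),np.round(s,1),round(a,2)
E
python3 - <<'E'
from h import *
for n in ["top","scene"]:
    z=np.load(f"{n}0.npz"); d=z["d"]; W=cloud(n,d)
    ok=d>0
    print(n,"bench z", np.median(W[...,2][ok&(abs(W[...,2])<.02)]))
    for l,i,lo,hi in [("tray",0,.045,.065),("tray",1,.04,.12),("rail_far",0,.014,.028),("rail_near",0,.014,.028),("lane",0,.014,.04),("tape",0,.035,.06),("blue_cap",0,.015,.03),("brush",0,.02,.06)]:
        m=np.load(f"m_{n}_{l}_{i}.npy")&ok
        p=W[m]; q=p[(p[:,2]>lo)&(p[:,2]<hi)]
        print(l,i,m.sum(),len(q),"z pct",np.round(np.percentile(p[:,2],[5,50,95])*1000,1), rect(q[:,:2]) if len(q)>5 else None)
    im=z["im"]
z=np.load("top0.npz")["im"]; cv2.imwrite("pics/c1.png",cv2.resize(z[150:330,170:430,::-1],None,fx=3,fy=3,interpolation=cv2.INTER_CUBIC))
E
```

```text
top bench z -0.001000045078702203
tray 0 1832 1745 z pct [46.  54.5 58. ] (array([570.7, 140.5]), array([130.8, 110.6]), 83.8)
tray 1 4245 4093 z pct [54.4 78.8 82.3] (array([358.5, 264.2]), array([188. , 159.6]), 34.17)
rail_far 0 503 141 z pct [-1.   3.6 22.7] (array([ 607.9, -111.1]), array([183.2,   6.8]), 78.12)
rail_near 0 656 141 z pct [-1.   3.1 22.6] (array([471.2, -82.6]), array([190.6,   6.1]), 78.02)
lane 0 1939 581 z pct [-0.9  3.8 29.7] (array([ 536.6, -103.7]), array([204.3, 161.3]), 77.88)
tape 0 546 396 z pct [ 5.4 45.2 49.4] (array([706.9, -67.7]), array([95.8, 95.9]), 1.23)
blue_cap 0 404 382 z pct [14.1 21.4 24.9] (array([ 674.4, -188.1]), array([62.7, 63.4]), 46.9)
brush 0 869 854 z pct [42.  45.6 48.8] (array([402.2, -14.6]), array([146.5,  51.1]), 78.85)
scene bench z 0.0005503786603365131
tray 0 3005 2768 z pct [29.3 56.1 58.8] (array([572.4, 142. ]), array([130.5, 111.4]), 83.9)
tray 1 7569 7271 z pct [48.4 80.5 83.2] (array([359.7, 265.5]), array([188.9, 159.4]), 34.35)
rail_far 0 653 158 z pct [ 1.2  4.5 23.4] (array([ 610.9, -107.2]), array([185.4,   6.5]), 78.21)
rail_near 0 661 140 z pct [ 1.2  4.4 23.2] (array([474.2, -77.1]), array([183.4,   6. ]), 78.17)
lane 0 2151 802 z pct [ 1.2  5.9 30.3] (array([ 540.7, -102.8]), array([206.1, 165.2]), 77.97)
tape 0 1121 631 z pct [ 2.9 40.4 49.9] (array([710.7, -65.6]), array([96.9, 98.6]), 9.41)
blue_cap 0 468 431 z pct [12.4 22.3 25.1] (array([ 678.3, -186.1]), array([63.7, 64.5]), 83.43)
brush 0 1188 1081 z pct [ 1.  46.6 49.3] (array([405.2, -14.5]), array([148.6,  49.8]), 80.23)
```

View pics/c1.png

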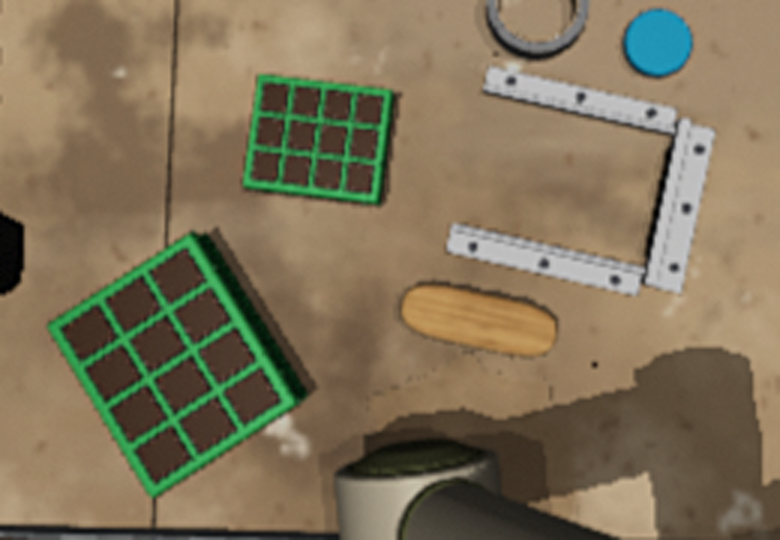

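The small tray measures 130 x 110 x 55 mm, so it is the right one. The other is 188 x 160 x 80 mm, a look-alike. Relative to the lane, the tray sits about 18.5 mm towards the robot and is yawed about +5.7°. My plan is to push the near side with two fingertips to centre and square it, then push from behind.

```bash
cat >> h.py <<'E'
ANG=np.radians(-101.9); D=np.array([np.cos(ANG),np.sin(ANG)]); N=np.array([-D[1],D[0]])
MID={"top":np.array([.5395,-.0969]),"scene":np.array([.5425,-.0921])}
def tolane(xy,n):  # lane coords; MID at x=.0965
    q=np.asarray(xy)-MID[n]; return np.stack([q@D+.0965,q@N],-1)
E
python3 - <<'E'
from h import *
for n in ["top","scene"]:
    z=np.load(f"{n}0.npz"); d=z["d"]; W=cloud(n,d); ok=d>0
    # refine lane: strip points & stop
    for l,i in [("rail_far",0),("rail_near",0),("lane",0)]:
        m=np.load(f"m_{n}_{l}_{i}.npy")&ok; p=W[m]
        L=tolane(p[:,:2],n)
        s=(p[:,2]>.015)&(p[:,2]<.026)&(abs(abs(L[:,1])-.07)<.008)
        for sg in(1,-1):
            t=s&(L[:,1]*sg>0)
            if t.sum()>20:
                a,b=np.polyfit(L[t,0],L[t,1],1); print(n,l,sg,"y mid %.1f slope %.3f deg x %.1f..%.1f"%(1e3*np.median(L[t,1]),np.degrees(a),1e3*L[t,0].min(),1e3*L[t,0].max()))
        t=(p[:,2]>.026)&(p[:,2]<.034)&(abs(L[:,1])<.06)
        if t.sum()>20: print(n,l,"stop top x",np.round(1e3*np.percentile(L[t,0],[0,2,50,98]),1))
# height map vs robot path
W=cloud("top",np.load("top0.npz")["d"]); ok=np.load("top0.npz")["d"]>0
for t in np.linspace(0,1,9):
    c=np.array([.187,-.517])*(1-t)+np.array([.49,.14])*t
    s=ok&(np.hypot(W[...,0]-c[0],W[...,1]-c[1])<.1)
    print(np.round(c,2),s.sum(),np.round(np.percentile(W[s][:,2],[50,95,100]),3) if s.sum() else None)
T=np.array([.5715,.141]); 
E
```

```text
top rail_far 1 y mid 69.8 slope -0.208 deg x 4.7..187.9
top rail_near -1 y mid -69.9 slope -0.084 deg x 1.3..192.0
top lane 1 y mid 69.8 slope -0.188 deg x 1.9..193.7
top lane -1 y mid -70.2 slope 0.321 deg x 1.3..193.6
top lane stop top x [189.9 190.5 198.  204.6]
scene rail_far 1 y mid 69.6 slope 0.126 deg x 4.5..189.9
scene rail_near -1 y mid -70.1 slope -0.069 deg x 4.2..187.6
scene lane 1 y mid 69.5 slope 0.102 deg x 4.5..199.5
scene lane -1 y mid -69.9 slope 0.008 deg x 4.2..199.9
scene lane stop top x [192.8 193.5 200.6 209.4]
[ 0.19 -0.52] 4189 [0.303 0.534 0.542]
[ 0.22 -0.43] 6992 [0.375 0.591 0.607]
[ 0.26 -0.35] 10032 [0.395 0.599 0.607]
[ 0.3  -0.27] 5263 [0.    0.682 0.687]
[ 0.34 -0.19] 9531 [0.633 0.684 0.687]
[ 0.38 -0.11] 8695 [0.523 0.683 0.687]
[ 0.41 -0.02] 3634 [0.001 0.047 0.052]
[0.45 0.06] 3642 [-0.     0.049  0.06 ]
[0.49 0.14] 3724 [0.    0.057 0.08 ]
```

```bash
python3 - <<'E'
from h import *
z=np.load("top0.npz"); d=z["d"]; W=cloud("top",d); 
im=z["im"]
s=(d>0)&(W[...,2]>.03)&(W[...,1]<-.3)&(im.max(-1)<60)
for x0 in np.arange(.1,.9,.05):
    r=[]
    for y0 in np.arange(-.75,-.25,.05):
        t=(d>0)&(abs(W[...,0]-x0)<.025)&(abs(W[...,1]-y0)<.025)
        r.append("%4d"%(1e3*np.percentile(W[t][:,2],98)) if t.sum()>3 else "  --")
    print("%.2f"%x0," ".join(r))
st=status.observe(); R=np.array(st["tool_rot"]);p=st["position"]
tr=np.array([.5715,.141]); 
Lx=np.array([N,D]).T
tgt=tr-N*(.055+.011+.030)
print(tgt, R.T@(np.r_[tgt,.231]-p)/.05)
E
```

```text
0.10   --   --   --   --   --   --   --   --   --   --
0.15   --   --   --   --   --  310  348   --   --   --
0.20   --   32   32  328  346  389  342  529  516   29
0.25   --   --   --    3    3  513  540  541  511    3
0.30   --   --   --  406  407  524  548  603    2    3
0.35  206   --   --  400  400    3  584  600    3    3
0.40   --   --   --  397  399  399  581  600    3    2
0.45  207  208    2  399  400  400  592  600  593    3
0.50  186  207    3  380  400  399  597  600  600    3
0.55  201  207   --  386  399  399  598  600  601    3
0.60   --  207   --  391  399  399  598  600  601    3
0.65   --  207   --  378  400  398  598  599  600    4
0.70  194  206   --  379  399  206  599  599  600    3
0.75  184   --   --  380  399   --  599  599  601    3
0.80   --  205  385  399  400  203  599  598  601    3
0.85   --   --  388  394  400  208  399  400  405   14
[0.47756314 0.1607956 ] [ 1.00759030e+01 -1.07679022e+01  5.94539991e-03]
```

Request:
send_rows([
  [0.3,-0.9,0,0,0,0,65],
  [0.7,-1.9,0,0,0,0,65],
  [1.05,-2.8,0,0,0,0,65],
  [1.4,-3.7,0,0,0,0,65],
  [1.75,-4.6,0,0,0,0,65],
])

```text
time_s: 1.42
position: [0.1912, -0.2695, 0.2314]
tool_rot: [[0.94, 0.341, 0.0], [0.341, -0.94, -0.0], [0.0, 0.001, -1.0]]
ft_force: [0.7, -0.5, 1.1]
grip_width: 0.0651
```

Request:
send_rows([
  [0.8,-0.65,0,0,0,0.8,65],
  [1.6,-1.3,0,0,0,1.6,65],
  [2.4,-1.95,0,0,0,2.4,65],
  [3.2,-2.6,0,0,0,3.2,65],
  [3.95,-3.25,0,0,0,3.98,65],
])

```text
time_s: 2.05
position: [0.3209, -0.0525, 0.2317]
tool_rot: [[0.979, -0.203, 0.001], [-0.203, -0.979, -0.001], [0.001, 0.0, -1.0]]
ft_force: [1.3, -0.4, -0.1]
grip_width: 0.065
```

Request:
send_rows([
  [0.5,-1.0,0,0,0,0,65],
  [1.0,-2.0,0,0,0,0,65],
  [1.5,-3.0,0,0,0,0,65],
  [1.9,-4.0,0,0,0,0,65],
  [2.2,-4.8,0,0,0,0,65],
])

```text
time_s: 2.68
position: [0.4767, 0.1612, 0.2312]
tool_rot: [[0.98, -0.198, 0.0], [-0.198, -0.98, 0.0], [0.0, -0.0, -1.0]]
ft_force: [-0.2, -1.2, -0.4]
grip_width: 0.0651
```

```bash
cat >> h.py <<'E'
def look(n,tag,crop=None):
    st=status.observe(); im,d=vision.get_image(n)
    cv2.imwrite(f"pics/{tag}_{n}.png",im[:,:,::-1]); return st,im,d
def tray(n,d):
    W=cloud(n,d); r=[x for x in vision.masks_of(n,"tray")]
    out=[]
    for x in r:
        p=W[x["pixels"]&(d>0)]; q=p[(p[:,2]>.048)&(p[:,2]<.062)]
        if len(q)<200: continue
        (c,s,a)=cv2.minAreaRect(np.float32(q[:,:2]*1000))
        if s[0]<s[1]: a+=90
        L=tolane(np.array(c)/1000,n)
        yaw=(a-78.1+90)%180-90
        out.append((round(x["p"],2),np.round(c,1),np.round(s,1),"lane",np.round(L*1000,1),"yaw %.2f"%yaw,len(q)))
    return out
E
python3 - <<'E'
from h import *
for n in ["wrist","scene","top"]:
    st,im,d=look(n,"a")
    if n!="wrist": print(n,tray(n,d))
E
```

```text
scene [(0.86, array([572.4, 142.3]), array([129.8, 110.6]), 'lane', array([-139. ,  -19.1]), 'yaw 6.01', 2733)]
top [(0.95, array([570.8, 138.9]), array([128., 109.]), 'lane', array([-140.7,  -18. ]), 'yaw 5.80', 1351)]
```

View pics/a_wrist.png

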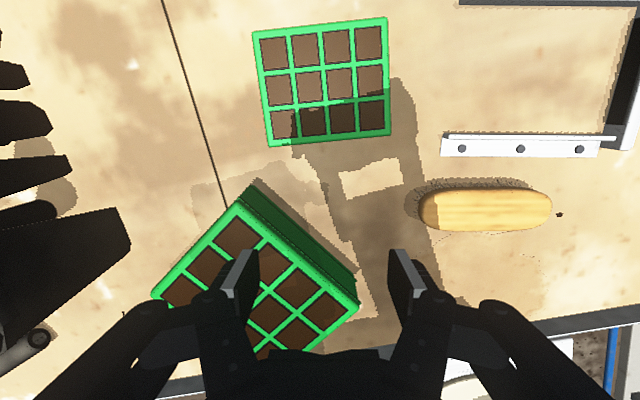

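View pics/a_scene.png

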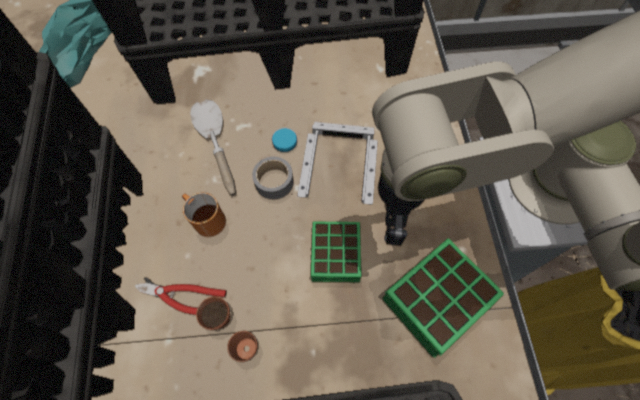

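The wrist view shows the small tray at (320,80) ahead of the fingers and the big tray's corner at (255,185) off to the left of them. By measurement it is over 30 mm clear of the left finger. I'll descend.

Request:
send_rows([
  [0,0,1.0,0,0,0,65],
  [0,0,2.0,0,0,0,65],
  [0,0,3.0,0,0,0,65],
  [0,0,3.9,0,0,0.03,65],
  [0,0,4.3,0,0,0.05,65],
])

```text
time_s: 3.55
position: [0.4746, 0.1579, 0.0147]
tool_rot: [[0.978, -0.208, -0.003], [-0.208, -0.978, -0.0], [-0.003, 0.001, -1.0]]
ft_force: [1.0, -1.1, 1.1]
grip_width: 0.0648
```

```bash
python3 - <<'E'
from h import *
for n in ["top","wrist"]:
    st,im,d=look(n,"b")
    if n=="top": print(n,tray(n,d)); cv2.imwrite("pics/b_crop.png",cv2.resize(im[150:330,170:430,::-1],None,fx=3,fy=3))
E
```

```text
top [(0.72, array([571.2, 140.2]), array([129.6, 109.7]), 'lane', array([-142.1,  -17.9]), 'yaw 5.57', 1463)]
```

View pics/b_crop.png

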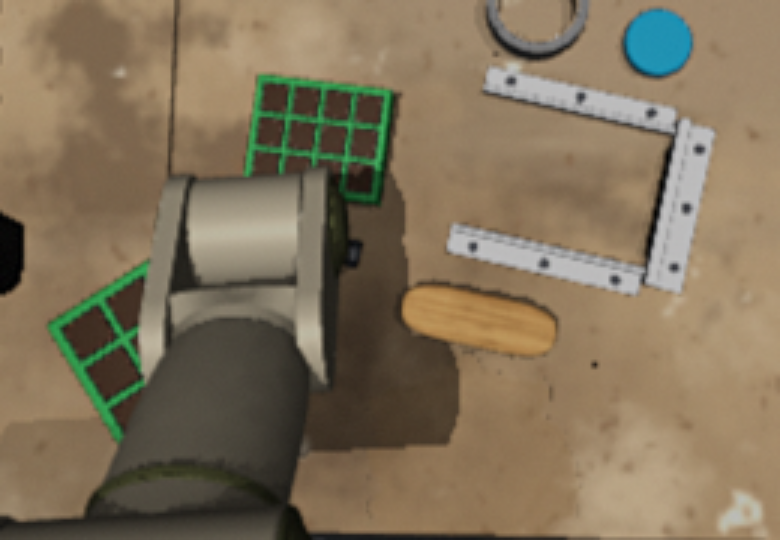

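View pics/b_wrist.png

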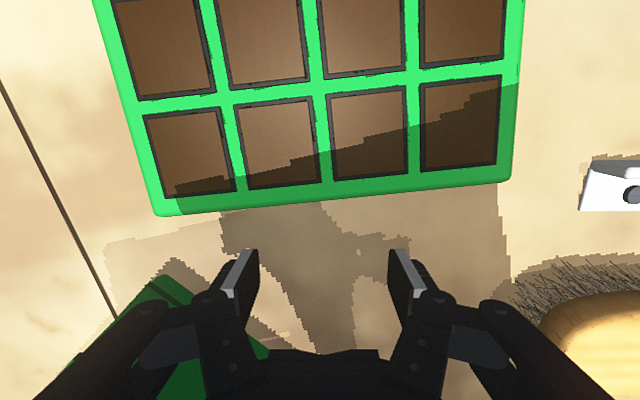

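Pads are square to the lane and about 30 mm short of the near side, with the brush and big tray clear. I'll make contact slowly.

Request:
send_rows([
  [0.1,0,0,0,0,0,65],
  [0.2,0,0,0,0,0,65],
  [0.3,0,0,0,0,0,65],
  [0.4,0,0,0,0,0,65],
  [0.46,0,0,0,0,0,65],
])

```text
time_s: 4.32
position: [0.4987, 0.1544, 0.0164]
tool_rot: [[0.979, -0.206, 0.0], [-0.206, -0.979, -0.0], [0.0, -0.0, -1.0]]
ft_force: [0.2, 0.8, 0.3]
grip_width: 0.0648
```

Request:
send_rows([
  [0.05,0,0,0,0,0,65],
  [0.1,0,0,0,0,0,65],
  [0.16,0,0,0,0,0,65],
  [0.22,0,0,0,0,0,65],
  [0.28,0,0,0,0,0,65],
])

```text
time_s: 4.95
position: [0.5121, 0.1516, 0.0163]
tool_rot: [[0.979, -0.206, -0.0], [-0.206, -0.979, 0.0], [-0.0, 0.0, -1.0]]
ft_force: [-1.8, 1.1, -0.5]
grip_width: 0.0646
```

```bash
python3 - <<'E'
from h import *
for n in ["top","scene","wrist"]:
    st,im,d=look(n,"c")
    if n!="wrist": print(n,tray(n,d))
st=status.observe(); print(st["position"],st["ft_force"], tolane(st["position"][:2],"top"), tolane(st["position"][:2],"scene"))
E
```

```text
top [(0.98, array([578.3, 136.2]), array([130. , 109.2]), 'lane', array([-139.6,  -10.1]), 'yaw 3.41', 987)]
scene [(0.96, array([582.5, 137.6]), array([132.4, 107.2]), 'lane', array([-136.5,   -8.2]), 'yaw 5.18', 2469)]
[0.51222651 0.15151642 0.01638076] [0.17549941 0.41569172 0.71900802] [-0.14095379 -0.07791187] [-0.13563834 -0.07985761]
```

View pics/c_wrist.png

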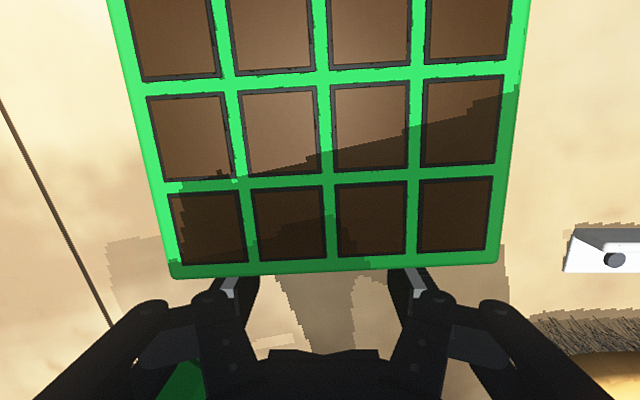

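Request:
send_rows([
  [0.04,0,0,0,0,0,65],
  [0.08,0,0,0,0,0,65],
  [0.12,0,0,0,0,0,65],
  [0.16,0,0,0,0,0,65],
  [0.19,0,0,0,0,0,65],
])

```text
time_s: 5.82
position: [0.5214, 0.1496, 0.0164]
tool_rot: [[0.979, -0.206, -0.0], [-0.206, -0.979, 0.0], [-0.0, -0.0, -1.0]]
ft_force: [-1.9, 1.4, 1.9]
grip_width: 0.0647
```

```bash
python3 - <<'E'
from h import *
for n in ["top","scene","wrist"]:
    st,im,d=look(n,"d")
    if n!="wrist": print(n,tray(n,d))
st=status.observe(); print(st["position"],st["ft_force"], tolane(st["position"][:2],"top"), tolane(st["position"][:2],"scene"))
E
```

```text
top [(0.87, array([585.4, 131.8]), array([130.2, 107.6]), 'lane', array([-136.7,   -2.2]), 'yaw -0.12', 911)]
scene [(0.91, array([587.3, 133.1]), array([131.8, 109.6]), 'lane', array([-133.1,   -2.6]), 'yaw 1.06', 2377)]
[0.52156779 0.14951989 0.01635109] [0.08773186 0.55894151 0.25320873] [-0.14092638 -0.06835964] [-0.13561093 -0.07030539]
```

View pics/d_wrist.png

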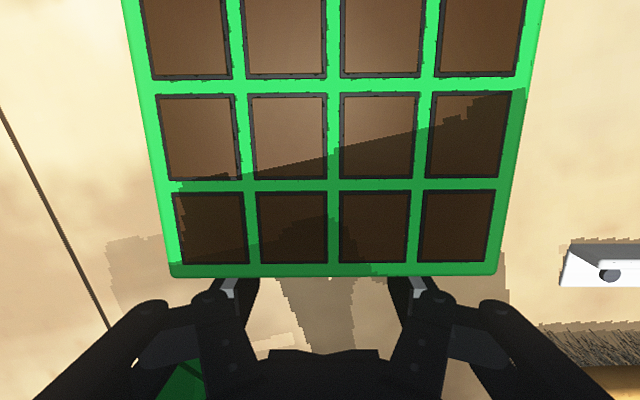

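Request:
send_rows([
  [0.025,0,0,0,0,0,65],
  [0.05,0,0,0,0,0,65],
  [0.05,0,0,0,0,0,65],
  [-0.2,0,0,0,0,0,65],
  [-0.6,0,0,0,0,0,65],
])

```text
time_s: 6.7
position: [0.4914, 0.1558, 0.0163]
tool_rot: [[0.978, -0.206, 0.001], [-0.206, -0.978, -0.0], [0.001, -0.0, -1.0]]
ft_force: [-0.2, 0.7, 0.2]
grip_width: 0.0651
```

Request:
send_rows([
  [0,0,-0.9,0,0,0,65],
  [0,0,-1.9,0,0,0,65],
  [0,0,-2.3,0,0,0,65],
])

```text
time_s: 7.08
position: [0.4921, 0.156, 0.134]
tool_rot: [[0.979, -0.206, 0.004], [-0.206, -0.979, 0.0], [0.004, -0.001, -1.0]]
ft_force: [-0.3, 0.3, 0.6]
grip_width: 0.0646
```

```bash
python3 - <<'E'
from h import *
for n in ["top","scene","wrist"]:
    st,im,d=look(n,"e")
    if n!="wrist": print(n,tray(n,d))
st=status.observe(); print(st["position"],st["q"], tolane(st["position"][:2],"top"), tolane(st["position"][:2],"scene"))
E
```

```text
top [(0.61, array([586.8, 130.9]), array([131.3, 109.4]), 'lane', array([-136.2,   -0.6]), 'yaw -0.60', 1354)]
scene []
[0.49113948 0.15576902 0.13017002] [ 4.41665863e+00  2.41751781e+01  8.89353879e+01 -3.78740431e-03
  6.70008226e+01  1.06312693e+02] [-0.14076677 -0.09942261] [-0.13545131 -0.10136836]
```

View pics/e_top.png

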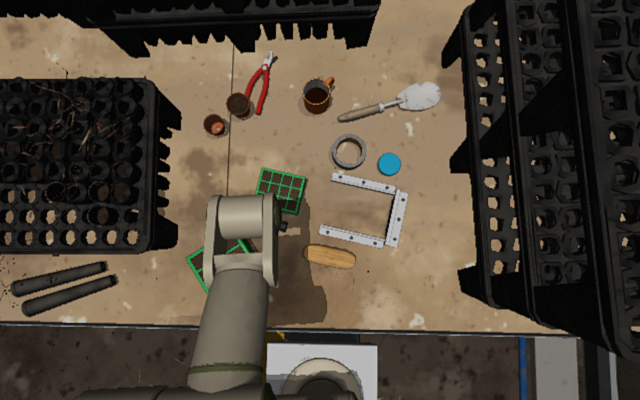

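```bash
python3 - <<'E'
from h import *
d=np.load("top0.npz")["d"]; W=cloud("top",d)
s=(d>0)&(np.abs(W[...,0]-.61)<.12)&(W[...,2]>.02)
for y0 in np.arange(.2,.6,.03):
    t=s&(abs(W[...,1]-y0)<.015); print(round(y0,2),t.sum(),np.round(np.percentile(W[t][:,2],[50,99]),3) if t.sum() else "")
E
```

```text
0.2 272 [0.055 0.059]
0.23 0 
0.26 0 
0.29 0 
0.32 0 
0.35 0 
0.38 0 
0.41 0 
0.44 1581 [0.197 0.246]
0.47 2340 [0.22  0.258]
0.5 1368 [0.242 0.26 ]
0.53 1172 [0.246 0.259]
0.56 1394 [0.245 0.261]
0.59 1147 [0.244 0.259]
```

Request:
send_rows([
  [0.1,-0.3,-0.4,0,0,-1.3,65],
  [0.6,-0.8,-0.5,0,0,-2.6,65],
  [1.1,-1.3,-0.5,0,0,-3.9,65],
  [1.6,-1.8,-0.5,0,0,-5.2,65],
  [2.0,-2.05,-0.5,0,0,-6.5,65],
])

```text
time_s: 7.95
position: [0.6113, 0.2364, 0.154]
tool_rot: [[0.761, 0.649, -0.003], [0.649, -0.761, -0.001], [-0.003, -0.002, -1.0]]
ft_force: [-0.3, -0.4, -1.0]
grip_width: 0.0648
```

Request:
send_rows([
  [0,0,0,0,0,-1.2,65],
  [0,0,0,0,0,-2.4,65],
  [0,0,0,0,0,-3.6,65],
  [0,0,0,0,0,-4.7,65],
  [0,0,0,0,0,-4.7,65],
])

```text
time_s: 8.57
position: [0.6105, 0.2354, 0.1546]
tool_rot: [[0.214, 0.977, -0.003], [0.977, -0.214, -0.001], [-0.001, -0.003, -1.0]]
ft_force: [-0.1, -0.5, -0.5]
grip_width: 0.065
```

Request:
send_rows([
  [0,0,0.9,0,0,0,65],
  [0,0,1.8,0,0,0,65],
  [0,0,2.5,0,0,0,65],
  [0,0,2.76,0,0,0,65],
])

```text
time_s: 9.07
position: [0.6097, 0.2353, 0.0156]
tool_rot: [[0.216, 0.976, -0.004], [0.976, -0.216, -0.001], [-0.002, -0.004, -1.0]]
ft_force: [1.4, 0.3, 0.0]
grip_width: 0.0647
```

```bash
python3 - <<'E'
from h import *
for n in ["top","scene","wrist"]:
    st,im,d=look(n,"f")
    if n!="wrist": print(n,tray(n,d))
st=status.observe(); p=st["position"]; R=np.array(st["tool_rot"]); print(p,st["q"], np.degrees(np.arctan2(R[1,0],R[0,0])),tolane(p[:2],"top"), tolane(p[:2],"scene"))
E
```

```text
top [(0.98, array([587. , 130.9]), array([130.6, 110.2]), 'lane', array([-136.2,   -0.5]), 'yaw -0.11', 1719)]
scene [(0.79, array([548.5, 140.3]), array([84.5, 28.5]), 'lane', array([-132.1,  -42. ]), 'yaw 1.28', 273)]
[0.61172333 0.23570944 0.01984763] [ 1.07478680e+01  4.35666082e+01  7.14997261e+01 -1.05055768e-03
  6.47872937e+01  2.30795523e+01] 77.6688285962015 [-0.24385408  0.00208572] [-2.38538623e-01  1.39969310e-04]
```

View pics/f_wrist.png

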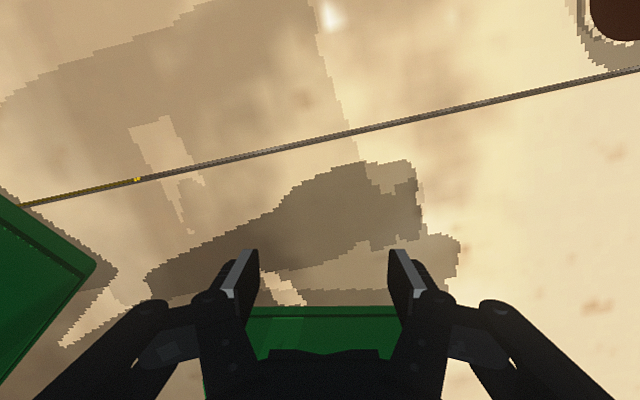

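View pics/f_scene.png

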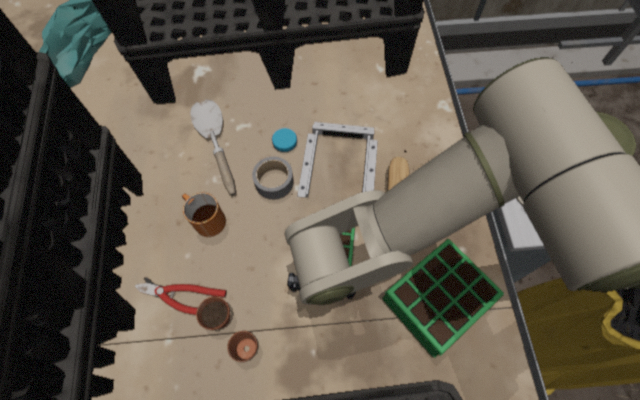

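Request:
send_rows([
  [-0.1,0,0,0,0,-0.05,65],
  [-0.2,0,0,0,0,-0.05,65],
  [-0.3,0,0,0,0,-0.05,65],
  [-0.4,0,0,0,0,-0.05,65],
  [-0.5,0,0,0,0,-0.05,65],
])

```text
time_s: 9.95
position: [0.6055, 0.2107, 0.0184]
tool_rot: [[0.206, 0.979, -0.0], [0.979, -0.206, -0.0], [-0.0, -0.0, -1.0]]
ft_force: [-0.3, -1.0, 0.6]
grip_width: 0.0652
```

Request:
send_rows([
  [-0.05,0,0,0,0,0,65],
  [-0.1,0,0,0,0,0,65],
  [-0.16,0,0,0,0,0,65],
  [-0.24,0,0,0,0,0,65],
  [-0.32,0,0,0,0,0,65],
])

```text
time_s: 10.58
position: [0.6022, 0.1953, 0.0183]
tool_rot: [[0.206, 0.979, 0.0], [0.979, -0.206, 0.0], [0.0, 0.0, -1.0]]
ft_force: [0.1, 1.3, 0.0]
grip_width: 0.0653
```

Request:
send_rows([
  [-0.08,0,0,0,0,0,65],
  [-0.16,0,0,0,0,0,65],
  [-0.24,0,0,0,0,0,65],
  [-0.32,0,0,0,0,0,65],
  [-0.4,0,0,0,0,0,65],
])

```text
time_s: 11.2
position: [0.5981, 0.1756, 0.0184]
tool_rot: [[0.206, 0.979, 0.0], [0.979, -0.206, 0.0], [0.0, 0.0, -1.0]]
ft_force: [0.9, 0.5, -1.0]
grip_width: 0.0651
```

```bash
cat > chk.py <<'E'
import sys
from h import *
t=sys.argv[1]
for n in ["top"]+sys.argv[2:]:
    st,im,d=look(n,t)
    if n!="wrist": print(n,tray(n,d))
    if n=="top": cv2.imwrite(f"pics/{t}_crop.png",cv2.resize(im[130:290,220:450,::-1],None,fx=3,fy=3))
st=status.observe(); p=st["position"]; R=np.array(st["tool_rot"]); print(p, st["ft_force"],np.degrees(np.arctan2(R[1,0],R[0,0])),tolane(p[:2],"top"), tolane(p[:2],"scene"))
E
python3 chk.py g scene
```

```text
top [(0.75, array([577.4,  87.1]), array([102.2, 110. ]), 'lane', array([-91.4,  -0.9]), 'yaw 89.93', 1308)]
scene []
[0.59821231 0.17564556 0.01839366] [0.0528832  0.63011614 0.0651019 ] 78.09792922924203 [-0.182295    0.00125048] [-0.17697954 -0.00069526]
```

View pics/g_crop.png

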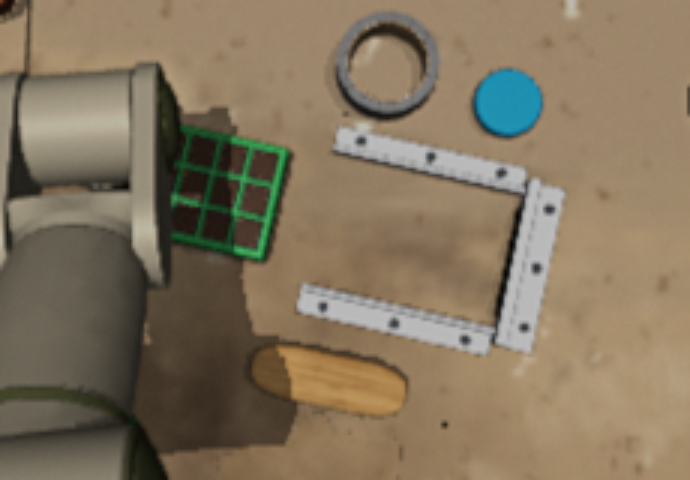

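Lateral is -0.9 mm and yaw about 0. Fit and sizes look right, so I'll continue the straight push.

Request:
send_rows([
  [-0.09,0,0,0,0,0,65],
  [-0.18,0,0,0,0,0,65],
  [-0.27,0,0,0,0,0,65],
  [-0.36,0,0,0,0,0,65],
  [-0.45,0,0,0,0,0,65],
])

```text
time_s: 12.02
position: [0.5935, 0.1536, 0.0184]
tool_rot: [[0.206, 0.979, 0.0], [0.979, -0.206, 0.0], [0.0, 0.0, -1.0]]
ft_force: [-1.6, 2.1, 0.3]
grip_width: 0.0652
```

```bash
python3 chk.py h
```

```text
top [(0.87, array([572.4,  63. ]), array([ 97. , 110.7]), 'lane', array([-66.8,  -0.8]), 'yaw 89.58', 1239)]
[0.59345304 0.15322239 0.01832954] [ 0.44765161 -0.08087289 -0.55145714] 78.0819756233137 [-0.15937235  0.00121725] [-0.15405689 -0.0007285 ]
```

View pics/h_crop.png

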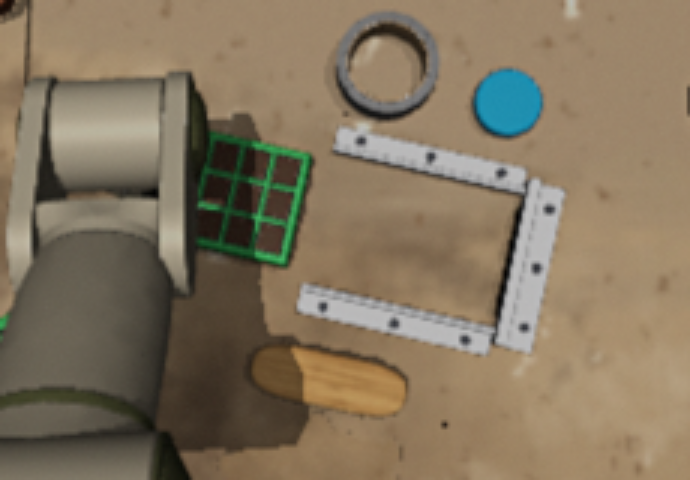

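Request:
send_rows([
  [-0.09,0,0,0,0,0,65],
  [-0.18,0,0,0,0,0,65],
  [-0.27,0,0,0,0,0,65],
  [-0.36,0,0,0,0,0,65],
  [-0.45,0,0,0,0,0,65],
])

```text
time_s: 12.75
position: [0.5888, 0.1315, 0.0183]
tool_rot: [[0.206, 0.979, -0.0], [0.979, -0.206, 0.0], [-0.0, -0.0, -1.0]]
ft_force: [0.1, 1.2, 0.6]
grip_width: 0.065
```

Request:
send_rows([
  [-0.09,0,0,0,0,0,65],
  [-0.18,0,0,0,0,0,65],
  [-0.27,0,0,0,0,0,65],
  [-0.36,0,0,0,0,0,65],
  [-0.45,0,0,0,0,0,65],
])

```text
time_s: 13.38
position: [0.5842, 0.1095, 0.0183]
tool_rot: [[0.206, 0.979, -0.0], [0.979, -0.206, 0.0], [-0.0, -0.0, -1.0]]
ft_force: [1.0, 1.4, -0.2]
grip_width: 0.0648
```

```bash
python3 chk.py i scene
```

```text
top [(0.72, array([562.1,  15.1]), array([ 89.8, 110.5]), 'lane', array([-17.7,  -1. ]), 'yaw 89.74', 1164)]
scene []
[0.58424495 0.1095561  0.01831241] [-0.85918804  0.38524394 -0.10938105] 78.0989209728223 [-0.11474575  0.00121123] [-0.10943029 -0.00073452]
```

View pics/i_crop.png

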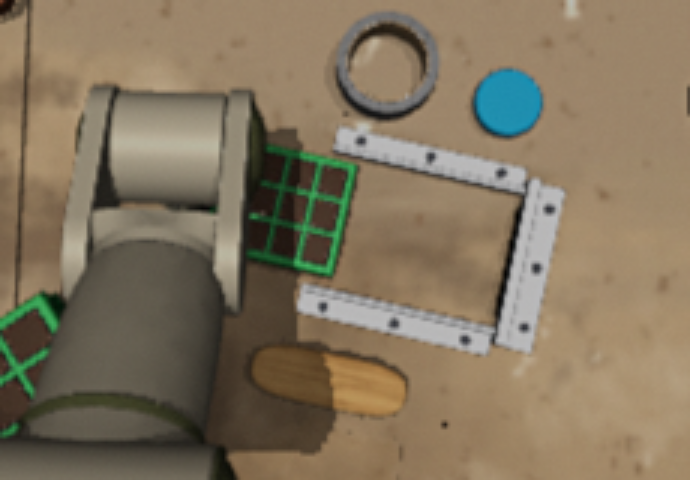

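View pics/i_scene.png

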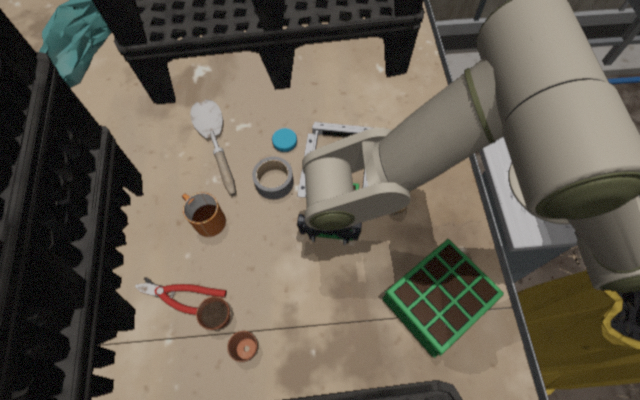

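The tray's nose is about 27 mm into the lane, centred to 1 mm and square. The wrist and gripper stay inside the rails and well above them. Continuing.

Request:
send_rows([
  [-0.09,0,0,0,0,0,65],
  [-0.18,0,0,0,0,0,65],
  [-0.27,0,0,0,0,0,65],
  [-0.36,0,0,0,0,0,65],
  [-0.45,0,0,0,0,0,65],
])

```text
time_s: 14.2
position: [0.5796, 0.0875, 0.0183]
tool_rot: [[0.206, 0.979, -0.0], [0.979, -0.206, 0.0], [0.0, -0.0, -1.0]]
ft_force: [0.0, 1.3, -0.3]
grip_width: 0.0651
```

Request:
send_rows([
  [-0.09,0,0,0,0,0,65],
  [-0.18,0,0,0,0,0,65],
  [-0.27,0,0,0,0,0,65],
  [-0.36,0,0,0,0,0,65],
  [-0.45,0,0,0,0,0,65],
])

```text
time_s: 14.82
position: [0.5749, 0.0655, 0.0183]
tool_rot: [[0.206, 0.979, 0.0], [0.979, -0.206, -0.0], [-0.0, 0.0, -1.0]]
ft_force: [0.5, 0.9, 0.5]
grip_width: 0.0648
```

Request:
send_rows([
  [-0.09,0,0,0,0,0,65],
  [-0.18,0,0,0,0,0,65],
  [-0.27,0,0,0,0,0,65],
  [-0.36,0,0,0,0,0,65],
  [-0.45,0,0,0,0,0,65],
])

```text
time_s: 15.45
position: [0.5703, 0.0435, 0.0183]
tool_rot: [[0.206, 0.979, -0.0], [0.979, -0.206, -0.0], [-0.0, -0.0, -1.0]]
ft_force: [0.6, 0.9, -0.8]
grip_width: 0.0652
```

```bash
python3 chk.py j wrist
```

```text
top [(0.65, array([546.5, -57.3]), array([ 75.4, 109.5]), 'lane', array([56.3, -1.3]), 'yaw 89.82', 963)]
[0.57035515 0.04343438 0.01839631] [-0.08952238 -0.32468636 -0.1075045 ] 78.09137745261896 [-0.04718092  0.0012545 ] [-0.04186546 -0.00069124]
```

View pics/j_crop.png

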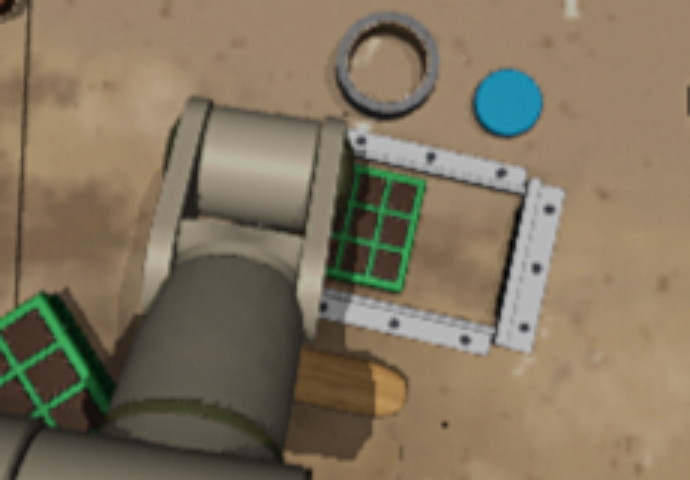

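View pics/j_wrist.png

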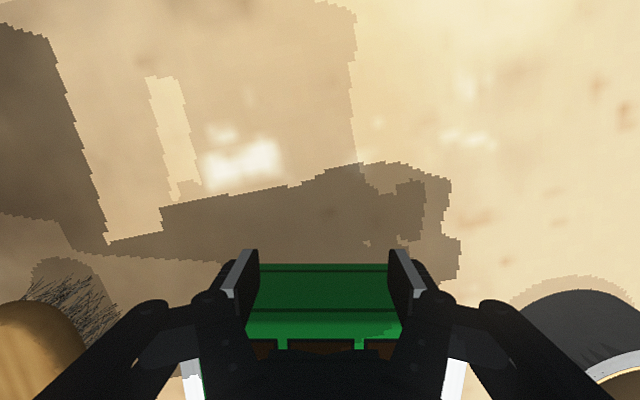

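Tray is 94 mm into the lane, lateral -1.3 mm, yaw about 0, and the fingers are centred with about 20 mm to each rail. About 95 mm remains.

Request:
send_rows([
  [-0.09,0,0,0,0,0,65],
  [-0.18,0,0,0,0,0,65],
  [-0.27,0,0,0,0,0,65],
  [-0.36,0,0,0,0,0,65],
  [-0.45,0,0,0,0,0,65],
])

```text
time_s: 16.23
position: [0.5657, 0.0215, 0.0184]
tool_rot: [[0.206, 0.979, 0.0], [0.979, -0.206, 0.0], [0.0, 0.0, -1.0]]
ft_force: [0.7, 3.5, 0.4]
grip_width: 0.0649
```

Request:
send_rows([
  [-0.09,0,0,0,0,0,65],
  [-0.18,0,0,0,0,0,65],
  [-0.27,0,0,0,0,0,65],
  [-0.36,0,0,0,0,0,65],
  [-0.45,0,0,0,0,0,65],
])

```text
time_s: 16.85
position: [0.5611, -0.0005, 0.0184]
tool_rot: [[0.206, 0.979, 0.0], [0.979, -0.206, 0.0], [0.0, 0.0, -1.0]]
ft_force: [1.0, 2.8, 2.2]
grip_width: 0.0649
```

Request:
send_rows([
  [-0.09,0,0,0,0,0,65],
  [-0.18,0,0,0,0,0,65],
  [-0.27,0,0,0,0,0,65],
  [-0.36,0,0,0,0,0,65],
  [-0.45,0,0,0,0,0,65],
])

```text
time_s: 17.48
position: [0.5564, -0.0225, 0.0184]
tool_rot: [[0.206, 0.979, 0.0], [0.979, -0.206, 0.0], [0.0, 0.0, -1.0]]
ft_force: [-0.0, 4.0, 3.4]
grip_width: 0.0647
```

```bash
python3 chk.py k scene
```

```text
top [(0.57, array([ 530., -133.]), array([ 57.8, 109.7]), 'lane', array([133.8,  -1.8]), 'yaw 88.03', 716)]
scene []
[ 0.55619123 -0.02266407  0.01810359] [-0.17718884 -0.65335524 -0.44545424] 78.10165424483856 [0.02041767 0.00102476] [ 0.02573312 -0.00092099]
```

View pics/k_crop.png

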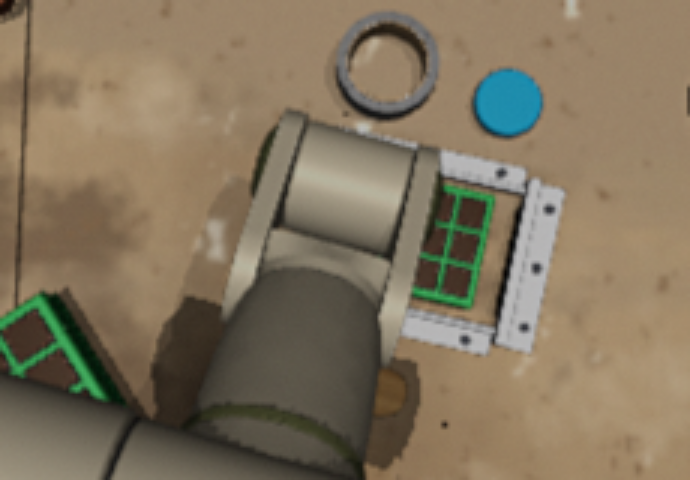

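Request:
send_rows([
  [-0.08,0,0,0,0,0,65],
  [-0.16,0,0,0,0,0,65],
  [-0.24,0,0,0,0,0,65],
  [-0.32,0,0,0,0,0,65],
  [-0.38,0,0,0,0,0,65],
])

```text
time_s: 18.3
position: [0.5525, -0.0412, 0.0183]
tool_rot: [[0.206, 0.979, -0.0], [0.979, -0.206, 0.0], [0.0, -0.0, -1.0]]
ft_force: [0.3, 0.8, -0.8]
grip_width: 0.065
```

Request:
send_rows([
  [-0.03,0,0,0,0,0,65],
  [-0.06,0,0,0,0,0,65],
  [-0.09,0,0,0,0,0,65],
  [-0.11,0,0,0,0,0,65],
])

```text
time_s: 18.8
position: [0.5514, -0.0463, 0.0183]
tool_rot: [[0.206, 0.979, -0.0], [0.979, -0.206, 0.0], [0.0, -0.0, -1.0]]
ft_force: [-0.5, 0.8, -0.6]
grip_width: 0.0649
```

```bash
python3 chk.py l
```

```text
top [(0.66, array([ 525.2, -159.3]), array([ 52.6, 110.5]), 'lane', array([160.5,  -1.1]), 'yaw 88.92', 647)]
[ 0.55143374 -0.04641721  0.01839822] [-0.50893374  0.37827316 -0.38286758] 78.10621868891961 [0.04464135 0.00126751] [ 0.04995681 -0.00067824]
```

View pics/l_crop.png

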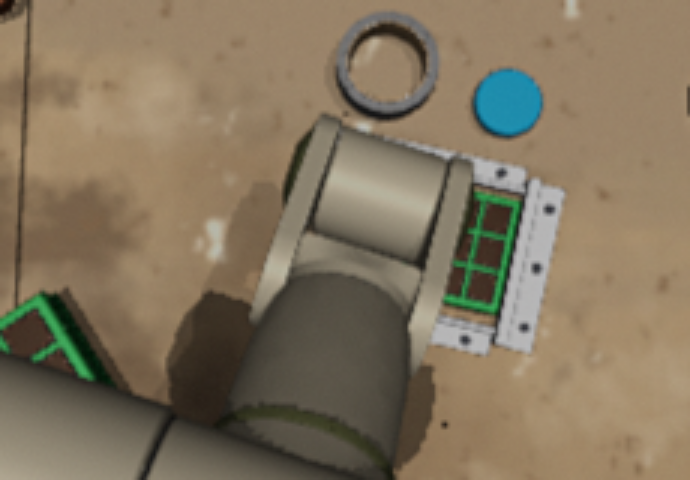

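Request:
send_rows([
  [-0.015,0,0,0,0,0,65],
  [-0.03,0,0,0,0,0,65],
  [-0.045,0,0,0,0,0,65],
])

```text
time_s: 19.27
position: [0.551, -0.0484, 0.0184]
tool_rot: [[0.206, 0.979, 0.0], [0.979, -0.206, 0.0], [0.0, 0.0, -1.0]]
ft_force: [1.2, 2.0, 0.6]
grip_width: 0.0651
```

Request:
send_rows([
  [-0.01,0,0,0,0,0,65],
  [-0.02,0,0,0,0,0,65],
])

```text
time_s: 19.52
position: [0.5508, -0.0494, 0.0184]
tool_rot: [[0.206, 0.979, 0.0], [0.979, -0.206, 0.0], [0.0, 0.0, -1.0]]
ft_force: [0.0, 2.3, -0.5]
grip_width: 0.0649
```

Request:
send_rows([
  [-0.01,0,0,0,0,0,65],
  [-0.02,0,0,0,0,0,65],
])

```text
time_s: 19.77
position: [0.5506, -0.0504, 0.0184]
tool_rot: [[0.206, 0.979, 0.0], [0.979, -0.206, 0.0], [0.0, 0.0, -1.0]]
ft_force: [0.8, 2.4, 0.0]
grip_width: 0.0649
```

Request:
send_rows([
  [-0.01,0,0,0,0,0,65],
  [-0.02,0,0,0,0,0,65],
])

```text
time_s: 20.02
position: [0.5506, -0.0506, 0.0184]
tool_rot: [[0.206, 0.978, 0.001], [0.978, -0.206, 0.002], [0.002, 0.0, -1.0]]
ft_force: [2.8, 9.4, 1.1]
grip_width: 0.0649
```

Force jumped to about 10 N and motion stopped at the predicted home position, so the tray is against the rubber. I'll check, then back off.

```bash
python3 chk.py m wrist
```

```text
top [(0.62, array([ 524.2, -164.6]), array([ 50.3, 110.4]), 'lane', array([165.9,  -1. ]), 'yaw 88.27', 611)]
[ 0.55060115 -0.05052734  0.01841038] [2.95361036 7.74596414 1.62818195] 78.09510872166709 [0.04883483 0.00130034] [ 0.05415028 -0.00064541]
```

Request:
send_rows([
  [0.0,0,0,0,0,0,65],
  [0.03,0,0,0,0,0,65],
  [0.1,0,0,0,0,0,65],
  [0.3,0,0,0,0,0,65],
  [0.6,0,0,0,0,0,65],
])

```text
time_s: 20.8
position: [0.5566, -0.0214, 0.0183]
tool_rot: [[0.207, 0.978, -0.0], [0.978, -0.207, -0.0], [-0.0, -0.0, -1.0]]
ft_force: [0.6, 0.3, -0.6]
grip_width: 0.0652
```

Request:
send_rows([
  [0.6,0,0,0,0,0,65],
  [1.3,0,0,0,0,0,65],
  [1.7,0,-0.3,0,0,0,65],
  [2.2,0,-1.2,0,0,0,65],
  [2.8,0,-2.2,0,0,0,65],
])

```text
time_s: 21.42
position: [0.5849, 0.1166, 0.1292]
tool_rot: [[0.206, 0.979, -0.002], [0.979, -0.206, -0.0], [-0.0, -0.002, -1.0]]
ft_force: [0.1, -0.1, 1.3]
grip_width: 0.065
```

Request:
send_rows([
  [0.6,-0.6,-0.4,0,0,0,65],
  [1.2,-1.2,-0.8,0,0,0,65],
  [1.4,-1.8,-0.8,0,0,0,65],
  [1.6,-2.4,-0.8,0,0,0,65],
  [1.6,-2.4,-0.8,0,0,0,65],
])

```text
time_s: 22.05
position: [0.4826, 0.2197, 0.1686]
tool_rot: [[0.203, 0.979, -0.0], [0.979, -0.203, 0.0], [-0.0, -0.0, -1.0]]
ft_force: [1.1, 0.2, 0.5]
grip_width: 0.065
```

```bash
python3 chk.py n scene
python3 - <<'E'
from h import *
for n in ["top","scene"]:
    im,d=vision.get_image(n); W=cloud(n,d)
    for l,lo,hi in [("tape",.035,.06),("blue_cap",.015,.03),("brush",.02,.06)]:
        r=vision.masks_of(n,l)
        if r: p=W[r[0]["pixels"]&(d>0)]; q=p[(p[:,2]>lo)&(p[:,2]<hi)]; print(n,l,rect(q[:,:2]))
E
```

```text
top [(0.88, array([ 532.8, -124.5]), array([130.3, 110.2]), 'lane', array([124.9,  -0.8]), 'yaw -0.14', 1745)]
scene [(0.58, array([ 535.4, -123.1]), array([130.5, 111. ]), 'lane', array([128.3,  -0.6]), 'yaw 0.54', 1916)]
[0.48502705 0.21788404 0.16827596] [0.30875427 0.71233449 0.85800925] 78.08863298587629 [-0.20028647 -0.11821206] [-0.19497101 -0.1201578 ]
top tape (array([707.9, -68.6]), array([97.1, 98.1]), 46.85)
top blue_cap (array([ 675.9, -188. ]), array([65., 65.]), 46.0)
top brush (array([401.4, -15.9]), array([149.2,  50. ]), 78.4)
scene tape (array([709.9, -64.6]), array([96.5, 96.2]), 8.62)
```

View pics/n_crop.png

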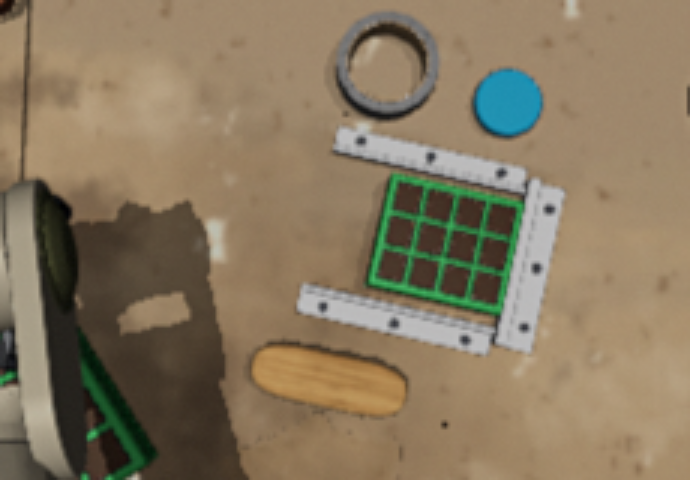

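View pics/n_scene.png

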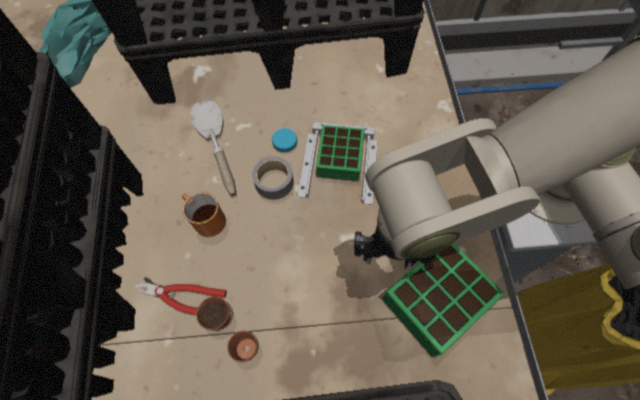

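```bash
python3 -c "
from rig import env,status
print(status.observe()['qvel']); print(env.close_job())"
```

```text
[ 0.10418931 -0.11381867  0.0676126   0.07169669 -0.12309551  0.02867208]
the job is handed in; nothing more can be done
None
```

The small green tray (130 x 110 x 55 mm) is in the lane against the rubber stop. The gripper is clear of it, and the job was handed in at about 22 s.

**What I did:**
- I pushed the tray's near side slowly with the two open fingertips until it was centred and square to the lane.
- I then pushed it straight in from behind at about 35 mm/s, creeping over the last few millimetres.
- I stopped when the force rose to about 10 N at the predicted home position, backed out and moved clear.

**Last checks:**
- **Top camera:** tray origin at x = 124.9 mm (home is 125), y = -0.8 mm, yaw -0.1°. That leaves about 11 mm to each rail.
- **Scene camera:** it read x = 128.3 mm, 3 mm off the top camera. It also saw the stop face 3 mm farther in, so the two agree that the tray is at the stop. Its yaw reading was 0.5°.
- **Tape, cap and brush:** the top camera shows all three within about 1.5 mm of where they began, which is measurement noise. In the final scene-camera check only the tape was found. The arm hid the brush, and the network missed the cap, though it is visible in that picture where it started.
- **Forces:** the wrist force readings showed nothing beyond light pushing before the stop, and no sign of touching a rail.

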